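Shut and lock the magnet's terminal box

ROBOT

A 6-joint arm with a two-finger parallel gripper is mounted at the origin on the work surface. World frame = base frame: x ahead of the robot, y to its left, z up, the work surface at z = 0. Lengths are in m, angles in rad, forces in N, time in s.
With the tool pointing down it reaches from about 0.275 to 0.875 m from the base axis. Payload 12.5 kg.
Tool frame: the origin (TCP) lies at the very end of the fingers, on their centre line; the grasp point (between the pads) lies 19 mm behind it; z points along the fingers, y is the line along which they close (so a half turn about z gives the same grasp; the last joint's range is limited). The gripper opens to 85 mm and grips with 20 to 120 N. Pads are 22 mm wide; open, the fingers measure 114 mm over their backs; the gripper's body (76 mm by 85 mm) begins 54 mm behind the grasp point. The pads swing forward as they close: fully open they stand 13 mm farther back than shut.
Start: joints at [-1.416, 0.351, 1.652, -0, 1.139, -0.085], TCP at [0.131, -0.534, 0.231] pointing down, gripper open.
Joint ranges: [-2.75, 2.75], [-0.79, 2.1], [0.01, 2.65], [-1.57, 4.71], [0.07, 3.14], [-2.87, 2.87]. Speed limits (rad/s): [2.22, 2.22, 2.79, 3.14, 3.14, 3.14].

INTERFACE

Orientations are given as a 3x3 rotation matrix whose columns are the frame's x, y, z axes.
In Python, from bench import manip gives the robot as it stands. Calls block until the motion is done:
- manip.move_ptp(position, orientation): joint-space move of the TCP to a pose.
- manip.move_l(position, attitude=None, max_speed=0.15): straight line of the TCP; attitude=None keeps the orientation; max_speed is the mean speed in m/s.
- manip.move_j(angles): joint-space move.
- manip.set_gripper(opening, effort=None): opening from 0.0 (shut) to 1.0 (fully open); effort is the grip in N (None keeps the last); returns when the fingers have stopped.
- manip.dwell(seconds).
- manip.inverse_kinematics(position, orientation): joint angles nearest the present ones, or None.
- manip.grab_frame(name): name is "scene" or "top" or "wrist"; returns (picture, depth): 384x512x3 uint8, red, green, blue; 384x512 float32, m along the optical axis (not along the pixel's ray), 0 where there is no reading.
- manip.get_calibration(name): a dict with "camera_matrix" (3x3 intrinsics, pixels), "R" (3x3) and "t" (3): a world point X has camera coordinates R X + t. Camera axes: x right, y down, z forward; pixel columns grow to the right and rows downward; lengths in m; the calibration is good to about 2 mm. A picture is of the moment at which its call begins: read the wrist's pose just before it. get_calibration takes no time and is no camera call; for the wrist camera it gives the pose at the moment of the call.
A pose or a line that the arm cannot do raises manip.Unreachable and nothing moves.
- manip.sign_off(): hands the job in; it is judged then, once.
Trained networks look in the newest picture that a camera, given by its name, has taken for a name from the list of things; names that differ only in an ending like _2 or _b are one class to them, and where a whole thing is asked for, a point or a joint stands for the part that bears it (a point fixed in the world has none). Each returns a list of dicts, best first, with "confidence" (0 to 1); they miss things now and then, are a little off and sometimes report something else, mostly with a low value. They report only what shows in the picture. A call takes as long as a camera call.
- manip.look_for(camera, name): "at" ([x, y, z] in m, in world coordinates, good to about 4 mm: the middle of the surface that is visible of it).
Readings, each from a call of its own:
- manip.current_time(): time.
- manip.current_qpos(): joint angles.
- manip.current_joint_vel(): joint speeds.
- manip.current_joint_torque(): joint torques, N m.
- manip.current_ee_pos(): TCP position.
- manip.current_tcp_rot(): TCP orientation.
- manip.current_force(): force on the tool from outside, world axes, zero at the start.
- manip.current_ft_torque(): the same for the moment, N m.
- manip.current_grip_width(): opening from 0.0 (shut) to 1.0 (fully open).
- manip.current_grip_force(): force on a finger pad.
Only numpy, scipy, OpenCV 4.12 (cv2) and the standard library are available. Lean on these libraries where they do the work, as an engineer would, in place of code of your own. Each camera call takes 0.05 s, during which the arm holds its last target. There are 200 camera calls.

TASK

Before the magnet is switched on, shut the cover of its terminal box and lock it: push the raised cover down with the fingertips, set the fingertips in the slot of the round fastener and, while pressing the cover fully shut against its sprung interlock, turn the fastener a quarter turn clockwise to its stop, so that the cover stays shut when you let go and take the hand away. Only push the cover down, never lift it, and leave the other things on the bench where they stand.

Things in the scene. Friction and masses are not known exactly. Their poses are not given: they have to be found in the camera images.
- terminal_box: the electromagnet's beige terminal box, fixed to the bench: 200 (x) x 176 (y) x 80 mm high, origin at the centre of its underside. Its -x side (the front, under the cover's free edge) looks roughly towards the robot; the cover is hinged along its +x side.
- cover_hinge (a point): middle of the cover's hinge line, at (100, 0, 83) mm in the box's frame; the line runs along the box's y axis. Its axes are the box's.
- cover (a joint): angle of the flat beige cover, rad: 0 = shut on its gasket, growing as the free edge rises; the soft gasket lets it go down to -0.012. It starts ajar, 0.2 to 0.42. The hinge is stiff: the cover stays where it is left and a few newtons push it down, until it meets the sprung plunger (below about 0.09).
- cover_edge (a point): on the cover's top face, in the middle across, 200 mm from the hinge line and 7 mm in from the free edge. The cover is 207 mm from hinge to free edge, 180 mm wide, 6 mm thick (its underside on the hinge line's level when shut). Its axes are the cover's: x towards the hinge, y along the hinge, z out of the top face.
- plunger (a joint): travel of the sprung interlock plunger inside the box that pushes the cover up, m: 0 = free, 0.012 = cover shut. Because of it about 10 N, pressed down on the fastener, are needed to shut the cover fully, and an unlocked cover springs up again to 0.05 to 0.07 rad when let go.
- fastener (a joint): turn of the cover's quarter-turn cam fastener, rad: 0 = open, 1.571 (its end stop) = locked, growing clockwise seen from above. It starts between 0 and 0.3 and turns against a friction of about 0.12 N m (some 3 N on each of two fingertips).
- slot_floor (a point): on the fastener's axis, on the floor of its slot: 145 mm from the hinge line, in the middle across, 9 mm above the cover's underside, so 92 mm above the bench when shut. Grey rotor, 76 mm across, with a straight black-floored slot 32 mm wide, 15 mm deep, 76 mm long. This frame turns with the rotor: the slot runs along its y, z is the axis, upwards.
- slot_mark (a point): end of the white line on the slot's floor, 35 mm from the axis, towards -y of the rotor's frame. Open, the slot is parallel to the hinge and the line points to a white dot on the cover; locked, it points to a green dot at the middle of the free edge. A fixed aluminium ring (inner 80, outer 94 mm across, level with the rotor's top) surrounds the rotor and closes the slot's ends.
- cam_tip (a point): tip of the cam tongue under the cover, 45 mm from the fastener's axis on the side of the white line. Turning swings it under a ledge on the box's front wall, which then holds the cover shut. It gets under the ledge only while the cover is pressed to within about 2 mm of shut at the fastener (below about 0.012 rad); well above that it runs against the ledge and stops.
- sample_frame: black square-tube frame, 64 x 64 x 48 mm, open at top and bottom, standing beside the terminal box; a bystander, origin at the centre of its underside
- pole_cap: steel tapered magnet pole cap, 48 mm across, 36 mm high, standing in front of the terminal box; a bystander, origin at the centre of its underside
- screwdriver: screwdriver, 160 mm long, lying beside the terminal box; a bystander
- dish: glass dish, 60 mm across, 12 mm high, in front of the terminal box; a bystander, origin at the centre of its underside
- solvent_bottle: white bottle with red cap, 64 mm across, 150 mm high, standing at the left of the bench; a bystander, origin at the centre of its underside
- micro_stage: black positioning stage with two aluminium micrometer drums, about 90 x 90 x 65 mm, 0.8 kg, at the right of the bench; a bystander, origin at the centre of its underside

How it is judged:
On the way, in this order (a step that is already met when the one before it is completed fails the run):
1. the cover is pressed shut (within 0.015 rad) with the fastener still open (value of joint cover below 0.015 rad and value of joint fastener below 1.2 rad), for 0.1 s.
2. the fastener is turned to its stop with the cover shut (value of joint cover below 0.012 rad and value of joint fastener above 1.43 rad), for 0.2 s.
At the end, for the whole second after the job is handed in: The cover stays shut by itself (angle below 0.012 rad, about 2 mm at the free edge) and the fastener stands at its locked stop (turned beyond 1.43 rad, within 8 degrees of the stop) (all of step 2); the robot touches nothing.
It fails at once if the raised cover is lifted instead of pushed down ((value of joint cover above 0.13 rad and velocity of joint cover above 0.15 rad/s) or value of joint cover above 0.46 rad).
It fails at once if another thing on the bench is moved more than 20 mm or lifted (distance of any of sample_frame, pole_cap, screwdriver, dish, solvent_bottle, micro_stage from where it was at the start of the episode above 0.02 m).
It also fails if it takes over 42 s, if anything falls off the work surface, if the arm or the gripper's body presses on something with over 40 N, if the wrist force passes 120 N, or if a joint passes its speed limit or range.

## Working session

There is one attempt and no reset: what is moved stays moved. The work goes in short steps, each a Python script; the robot and the scene stay as the last script left them, time stands still between calls to the robot, and variables do not carry over. Pictures are saved under pics/ and viewed, at most 10 in all, crops included, and the job is handed in when it is done.

```bash
mkdir -p pics; ls; cat > h.py <<'E'
import numpy as np, cv2
from bench import manip as m
def px2w(cam,u,v,d,cal=None):
    c=cal or m.get_calibration(cam);K=np.array(c["camera_matrix"]);R=np.array(c["R"]);t=np.array(c["t"])
    p=np.linalg.inv(K)@np.array([u*d,v*d,d]);return R.T@(p-t)
def w2px(cam,X):
    c=m.get_calibration(cam);q=np.array(c["camera_matrix"])@(np.array(c["R"])@np.array(X)+np.array(c["t"]));return q[:2]/q[2]
E
python3 - <<'E'
from h import *
np.set_printoptions(precision=4,suppress=True)
ims=[]
for c in("scene","top"):
    p,d=m.grab_frame(c);ims.append(p);np.save(c+"_d.npy",d);cv2.imwrite(c+".png",p[:,:,::-1])
    for n in("terminal_box","cover_edge","slot_floor","slot_mark","sample_frame","pole_cap","screwdriver","dish","solvent_bottle","micro_stage"):
        for r in m.look_for(c,n)[:2]: print(c,n,np.array(r["at"]),round(r["confidence"],2),w2px(c,r["at"]).round())
cv2.imwrite("pics/a.png",cv2.resize(np.vstack(ims)[:,:,::-1],(400,600),interpolation=cv2.INTER_AREA) )
cv2.imwrite("pics/top.png",cv2.resize(ims[1][:,:,::-1],(800,600)))
cv2.imwrite("pics/scene.png",cv2.resize(ims[0][:,:,::-1],(800,600)))
print(m.current_time())
E
```

```text
pics
scene terminal_box [ 0.665  -0.0756  0.1017] 0.83 [231. 190.]
scene cover_edge [ 0.655  -0.1003  0.129 ] 0.77 [228. 179.]
scene slot_floor [ 0.6104 -0.1168  0.1497] 0.64 [235. 166.]
scene slot_mark [ 0.6096 -0.118   0.1483] 0.58 [235. 166.]
scene slot_mark [ 0.6572 -0.0989  0.1294] 0.31 [228. 180.]
scene sample_frame [ 0.6786 -0.2947  0.0321] 0.89 [191. 174.]
scene sample_frame [ 0.67   -0.0762  0.1051] 0.28 [230. 190.]
scene pole_cap [ 0.4661 -0.0423  0.0253] 0.7 [279. 182.]
scene screwdriver [0.5907 0.0421 0.0233] 0.49 [271. 213.]
scene solvent_bottle [0.5122 0.4308 0.0866] 0.91 [378. 257.]
scene micro_stage [ 0.4893 -0.4226  0.0313] 0.84 [209. 135.]
top terminal_box [ 0.6352 -0.1038  0.1229] 0.81 [317. 165.]
top terminal_box [ 0.6773 -0.2913  0.0373] 0.51 [381. 156.]
top cover_edge [ 0.6369 -0.108   0.1391] 0.66 [319. 163.]
top slot_floor [ 0.6192 -0.1244  0.1516] 0.69 [326. 168.]
top slot_floor [ 0.472  -0.422   0.0409] 0.23 [431. 230.]
top slot_mark [ 0.6219 -0.1173  0.1478] 0.6 [323. 168.]
top sample_frame [ 0.6817 -0.2909  0.0409] 0.85 [381. 154.]
top pole_cap [0.5819 0.0347 0.0252] 0.73 [264. 190.]
top pole_cap [ 0.6229 -0.1157  0.1472] 0.57 [322. 167.]
top screwdriver [0.5826 0.037  0.0219] 0.6 [263. 190.]
top dish [ 0.4833 -0.1925  0.0091] 0.81 [345. 226.]
top solvent_bottle [0.4873 0.4054 0.1022] 0.77 [122. 221.]
top micro_stage [ 0.4762 -0.4248  0.0425] 0.89 [432. 228.]
1.1
```

View pics/top.png

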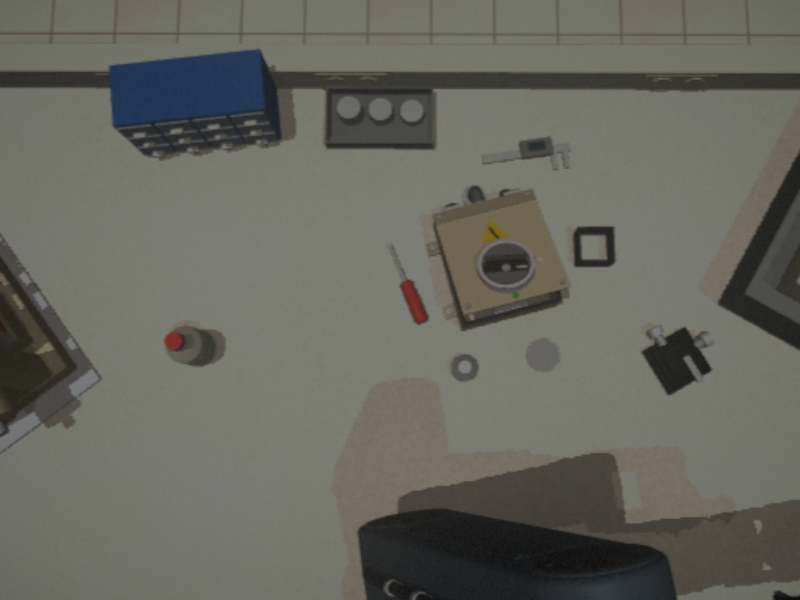

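View pics/scene.png

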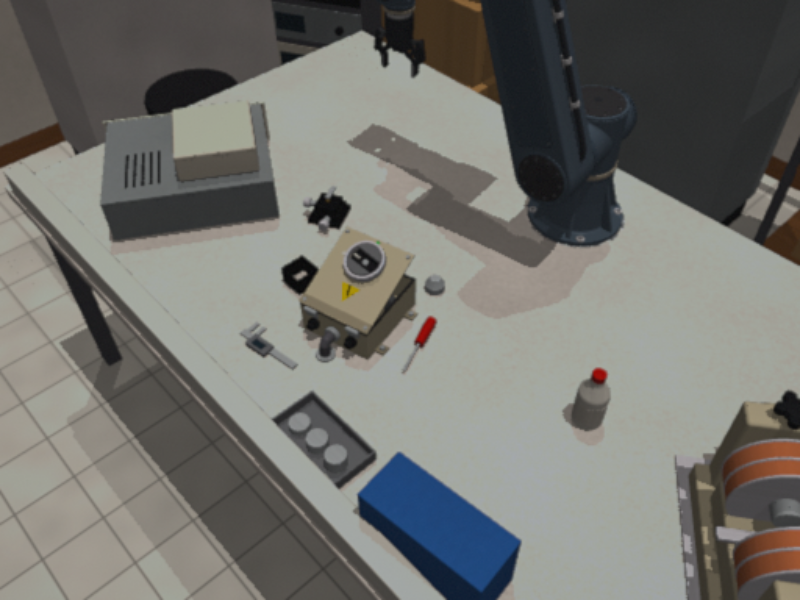

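The top view (800x600) shows the box turned about 15° CCW. The rotor is at about (506,265) with the white line to the right, so the fastener is open, and the green dot is at (515,295). The dish is at (543,354), the pole cap at (465,367), the frame at (594,247) and the screwdriver at (410,285). Next I'll take a wrist-camera view.

```bash
cat >> h.py <<'E'
def Rd(yaw):  # tool down, tool y at world angle yaw (+pi/2 from x axis ref)
    y=np.array([np.cos(yaw),np.sin(yaw),0]);z=np.array([0,0,-1.]);return np.column_stack([np.cross(y,z),y,z])
def cloud(cam,d,cal,mask=None):
    v,u=np.nonzero((d>0)if mask is None else (d>0)&mask);z=d[v,u]
    K=np.array(cal["camera_matrix"]);P=np.linalg.inv(K)@np.vstack([u*z,v*z,z])
    return (np.array(cal["R"]).T@(P-np.array(cal["t"])[:,None])).T,u,v
E
python3 - <<'E'
from h import *
np.set_printoptions(precision=4,suppress=True)
print(m.current_tcp_rot())
c=m.get_calibration("wrist");Rt=m.current_tcp_rot();pt=m.current_ee_pos()
cw=-np.array(c["R"]).T@np.array(c["t"])
print("cam in tool",np.array(Rt).T@(cw-pt), "axes",np.array(Rt).T@np.array(c["R"]).T, c["camera_matrix"])
q=m.current_qpos()
for yaw in np.deg2rad([-75,105,-165,15]):
    print(np.rad2deg(yaw), m.inverse_kinematics([0.6,-.12,.3],Rd(yaw)), m.inverse_kinematics([0.6,-.12,.1],Rd(yaw-np.pi/2)))
yaw=np.deg2rad(-75)
opts=[y for y in np.deg2rad([-75,105])]
best=min(opts,key=lambda y:abs(np.array(m.inverse_kinematics([0.55,-.12,.38],Rd(y)))[5]))
m.move_ptp([0.55,-.12,.38],Rd(best)); print(np.rad2deg(best),m.current_qpos(),m.current_time())
cal=m.get_calibration("wrist");p,d=m.grab_frame("wrist")
import pickle;pickle.dump((p,d,cal),open("w1.pkl","wb"))
for n in("slot_floor","slot_mark","cover_edge","cover_hinge"):
    for r in m.look_for("wrist",n)[:2]: print(n,np.array(r["at"]),round(r["confidence"],2),w2px("wrist",r["at"]).round())
cv2.imwrite("pics/w1.png",p[:,:,::-1])
E
```

```text
[[ 0.9714  0.2376 -0.    ]
 [ 0.2376 -0.9714 -0.    ]
 [-0.      0.     -1.    ]]
cam in tool [ 0.0778 -0.0003 -0.1426] axes [[-0.0001 -0.9517 -0.307 ]
 [ 1.     -0.0004  0.0011]
 [-0.0012 -0.307   0.9517]] [[269.9603   0.     257.5242]
 [  0.     269.9603 188.8237]
 [  0.       0.       1.    ]]
-75.0 [-0.2735  0.4086  1.3958 -0.      1.3371  1.0355] [-0.2735  0.6151  1.5886 -0.      0.9379  2.6063]
105.00000000000001 [-0.2735  0.4086  1.3958 -0.      1.3371 -2.1061] [-0.2735  0.6151  1.5886 -0.      0.9379 -0.5353]
-165.0 [-0.2735  0.4086  1.3958 -0.      1.3371  2.6063] [-0.2735  0.6151  1.5886 -0.      0.9379 -2.1061]
14.999999999999998 [-0.2735  0.4086  1.3958 -0.      1.3371 -0.5353] [-0.2735  0.6151  1.5886 -0.      0.9379  1.0355]
-75.0 [-0.2988  0.2689  1.4011 -0.0001  1.472   1.0112] 3.275
slot_floor [ 0.6202 -0.1156  0.1512] 0.86 [267. 108.]
slot_mark [ 0.6202 -0.118   0.15  ] 0.66 [269. 109.]
slot_mark [ 0.6848 -0.3003  0.0334] 0.32 [379.  98.]
cover_edge [ 0.6477 -0.108   0.1296] 0.64 [267.  86.]
cover_hinge [ 0.6492 -0.1101  0.131 ] 0.8 [269.  86.]
cover_hinge [ 0.4866 -0.4233  0.0411] 0.57 [399. 219.]
```

View pics/w1.png

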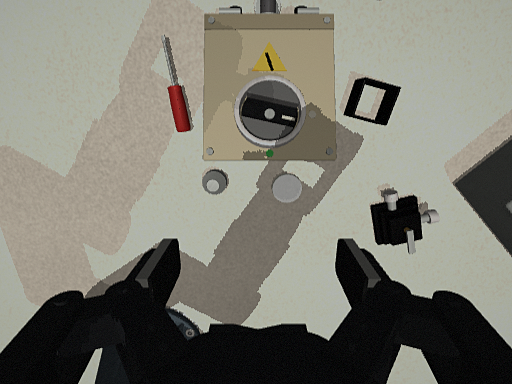

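The wrist view shows the cover's corners at about (204,13), (336,13), (336,160) and (204,160). The rotor is centred at about (270,113), with the white line to the right and slightly down, which puts the fastener at about 0.2 rad. The green dot is at (270,154). Now I'll fit the cover plane and edges from depth.

```bash
cat > fit.py <<'E'
from h import *
from scipy.optimize import least_squares
def fit(p,d,cal,verbose=True,roi=(slice(0,175),slice(185,350))):
    hsv=cv2.cvtColor(p,cv2.COLOR_RGB2HSV);mk=np.zeros(d.shape,bool)
    mk[roi]=((hsv[...,1]>60)&(hsv[...,0]>10)&(hsv[...,0]<30)&(hsv[...,2]>50))[roi]
    P,u,v=cloud("wrist",d,cal,mk)
    ok=P[:,2]>.08;P,u,v=P[ok],u[ok],v[ok]
    for _ in range(6):
        A=np.c_[P[:,:2],np.ones(len(P))];k=np.linalg.lstsq(A,P[:,2],rcond=None)[0];r=np.abs(A@k-P[:,2])
        keep=r<max(.0025,2.5*np.median(r));P,u,v=P[keep],u[keep],v[keep]
    n=np.array([-k[0],-k[1],1]);n/=np.linalg.norm(n)
    ang=np.arccos(n[2]);dirn=np.arctan2(n[1],n[0])
    # horizontal axis in plane, y along hinge
    m8=np.zeros(d.shape,np.uint8);m8[v,u]=1;m8=cv2.morphologyEx(m8,cv2.MORPH_CLOSE,np.ones((5,5)))
    lab=cv2.connectedComponentsWithStats(m8)[2];
    cs=max(cv2.findContours(m8,cv2.RETR_EXTERNAL,cv2.CHAIN_APPROX_NONE)[0],key=cv2.contourArea)
    box=cv2.boxPoints(cv2.minAreaRect(cs))
    def ray(q):
        K=np.array(cal["camera_matrix"]);R=np.array(cal["R"]);t=np.array(cal["t"])
        o=-R.T@t;dd=R.T@np.linalg.inv(K)@np.array([q[0],q[1],1.]);s=(k@np.array([o[0],o[1],1])-o[2])/(dd[2]-k[:2]@dd[:2]);return o+s*dd
    W=np.array([ray(q) for q in cs[:,0]])
    c0=W.mean(0)
    # in-plane coordinates with cv2 rect
    def inpl(yaw):
        y=np.array([-np.sin(yaw),np.cos(yaw),0]);x=np.cross(y,n);x/=np.linalg.norm(x);y=np.cross(n,x);return x,y
    x,y=inpl(dirn if ang>.05 else np.deg2rad(15))
    rect=cv2.minAreaRect(np.c_[(W-c0)@x,(W-c0)@y].astype(np.float32)*1000)
    if verbose: print("n",n,"tilt",ang,"dir",np.rad2deg(dirn),"N",len(P),"res",r.mean(),"rect",rect,"yaw x",np.rad2deg(np.arctan2(x[1],x[0])))
    return dict(k=k,n=n,ang=ang,dirn=dirn,W=W,c0=c0,x=x,y=y,ray=ray,rect=rect)
E
python3 - <<'E'
from fit import *
import pickle
np.set_printoptions(precision=4,suppress=True)
p,d,cal=pickle.load(open("w1.pkl","rb"))
f=fit(p,d,cal)
for q in[(204.5,160.5),(336,160),(335.5,29),(204,29),(204,13),(336,13),(270,154)]: print(q,f["ray"](q),d[int(q[1])-2,int(q[0])])
a,b=f["ray"]((204.5,160.5)),f["ray"]((336,160));print("free edge len",np.linalg.norm(a-b),"dir",np.rad2deg(np.arctan2(*(a-b)[1::-1])))
# white line / ring fit on raised plane
hsv=cv2.cvtColor(p,cv2.COLOR_RGB2HSV)
cv2.imwrite("pics/w1c.png",cv2.resize(p[60:170,190:350,::-1],(800,550),interpolation=cv2.INTER_CUBIC))
E
```

```text
n [0.358  0.0967 0.9287] tilt 0.3798520340565712 dir 15.116358609542445 N 9405 res 0.0007563808820277172 rect ((1.2746124267578125, -0.2116241455078125), (178.76417541503906, 203.7307586669922), 89.81306457519531) yaw x 15.116358609542445
(204.5, 160.5) [ 0.5342 -0.0514  0.1663] 0.3628162
(336, 160) [ 0.5802 -0.2216  0.1663] 0.529563
(335.5, 29) [ 0.7455 -0.1805  0.0983] 0.46038282
(204, 29) [ 0.6985 -0.0044  0.0981] 0.3730051
(204, 13) [0.7192 0.0014 0.0895] 0.4529226
(336, 13) [ 0.7666 -0.1761  0.0897] 0.4538601
(270, 154) [ 0.5647 -0.1342  0.1631] 0.3594249
free edge len 0.17624385582748966 dir 105.15015588819476
```

View pics/w1c.png

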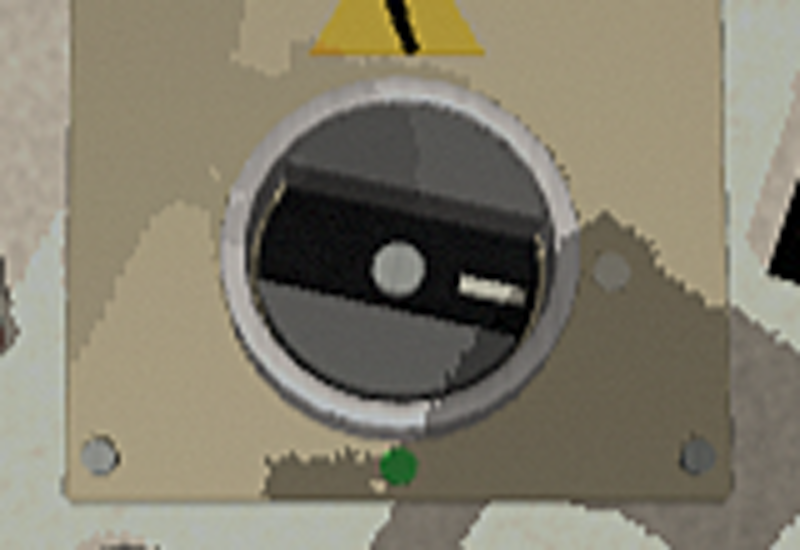

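The cover is at 0.38 rad with box yaw 15.1° and hinge at about (0.741,-0.088,0.083). The slot is at about 0.21 rad. I'll set the fingers 30 mm above the slot floor, tilted with the cover, and check.

```bash
cat >> h.py <<'E'
from scipy.spatial.transform import Rotation as Ro
YB=np.deg2rad(15.1);H=np.array([.7408,-.0879,.083])
bx=np.array([np.cos(YB),np.sin(YB),0]);by=np.array([-np.sin(YB),np.cos(YB),0])
def pose(th,h,phi,r=.145,dx=0,dy=0):
    R=Ro.from_rotvec(by*th).as_matrix()
    return H+R@(-(r-dx)*bx+dy*by+np.array([0,0,.009+h])), R@Rd(YB+np.pi/2-phi)
E
python3 - <<'E'
from h import *
np.set_printoptions(precision=4,suppress=True)
for a in((.38,.1,.21),(.38,.0,.21),(0,-.005,.21),(0,-.005,1.8),(0,.1,1.57)): print(m.inverse_kinematics(*pose(*a)))
m.set_gripper(.44)
P,R=pose(.38,.10,.21); m.move_ptp(P,R)
print(m.current_qpos(),m.current_time())
m.move_l(*pose(.38,.03,.21),max_speed=.1)
f0=m.current_force();print(f0,m.current_ft_torque(),m.current_grip_width(),m.current_ee_pos()-pose(.38,.03,.21)[0])
p,d=m.grab_frame("wrist");print(w2px("wrist",pose(.38,0,0)[0]))
cv2.imwrite("pics/w2.png",p[:,:,::-1]);print(m.current_time())
E
```

```text
[-0.1782  0.7424  1.0448 -0.1606  1.6993 -1.7953]
[-0.2004  0.7563  1.2512 -0.1675  1.4786 -1.7802]
[-0.282   0.6361  1.5892 -0.      0.9163 -1.9064]
[-0.282   0.6361  1.5892 -0.      0.9163 -0.3164]
[-0.282   0.5059  1.5176 -0.      1.1182 -0.5464]
[-0.1782  0.742   1.0448 -0.1605  1.6992 -1.7948] 6.4333
[-0.059  -0.3642  1.2757] [-0.0191 -0.1807 -0.0075] 0.44111084379234633 [ 0.0005 -0.      0.0007]
[257.7691 220.2291]
7.3333
```

View pics/w2.png

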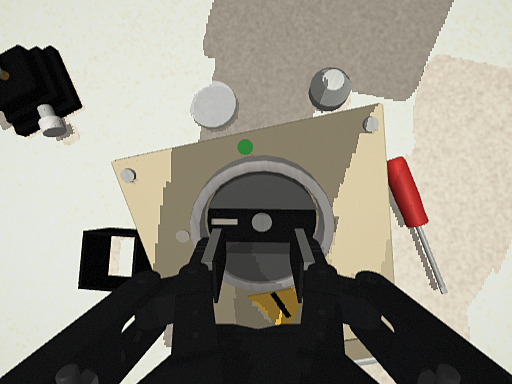

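The slot lies horizontal in the image, so the yaw matches. The rotor's centre is at (262,222) against a predicted (258,220), so I'll shift about 2.5 mm along +y. Next I'll descend to the floor under force watch, then follow the arc down.

```bash
cat >> h.py <<'E'
DX,DY=.001,.0025
def go(th,h,phi,v=.05):
    m.move_l(*pose(th,h,phi,dx=DX,dy=DY),max_speed=v)
    return np.array(m.current_force()),np.array(m.current_ft_torque())
E
python3 - <<'E'
from h import *
np.set_printoptions(precision=2,suppress=True)
f0,_=go(.38,.03,.21);go(.38,.016,.21)
hc=None
for h in np.arange(.012,-.0121,-.002):
    f,t=go(.38,h,.21,.03);df=f-f0;print(round(h,4),df,t)
    if np.linalg.norm(df)>2.5: hc=h;break
print("contact",hc,m.current_time())
if hc is not None:
    for th in np.arange(.34,.099,-.04):
        f,t=go(th,hc,.21,.05);print(round(th,3),f,t)
print(m.current_time(),m.current_ee_pos())
p,d=m.grab_frame("wrist");cv2.imwrite("pics/w3.png",p[:,:,::-1])
E
```

```text
0.012 [-0.47 -0.03  0.92] [ 0.06 -0.2  -0.01]
0.01 [ 0.12 -0.3   1.14] [ 0.04 -0.19  0.01]
0.008 [-0.23  0.46 -0.13] [ 0.07 -0.16 -0.05]
0.006 [-0.45  0.09 -0.27] [ 0.05 -0.2   0.02]
0.004 [ 0.66  0.16 -0.67] [ 0.06 -0.18 -0.02]
0.002 [0.98 0.48 0.38] [ 0.06 -0.19  0.02]
0.0 [-0.16 -0.74  0.49] [-0.01 -0.18 -0.06]
-0.002 [-0.26  0.27  0.35] [ 0.02 -0.12 -0.02]
-0.004 [ 0.43 -0.42 -0.18] [ 0.03 -0.21 -0.02]
-0.006 [ 0.35 -0.74 -0.25] [ 0.04 -0.2   0.01]
-0.008 [ 0.62 -0.36  1.16] [ 0.07 -0.17 -0.  ]
-0.01 [-0.03  0.43  0.3 ] [ 0.03 -0.19  0.01]
-0.012 [-0.23 -0.28 -0.54] [ 0.04 -0.17  0.03]
contact None 11.3
11.3 [ 0.61 -0.12  0.13]
```

View pics/w3.png

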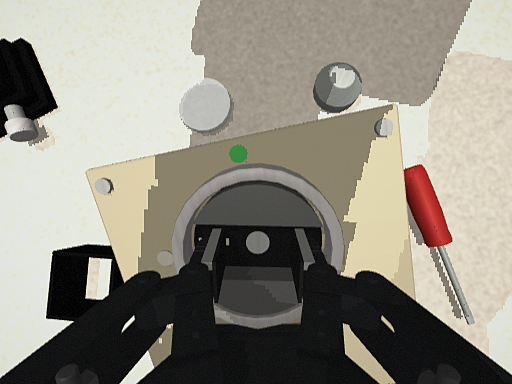

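The fingers are centred along the slot, with the tips at x≈215 and 302 and the screw at (258,243). There is no clear contact force yet. I'll check whether the cover has moved and continue to contact, following the arc as I push.

```bash
python3 - <<'E'
from h import *
np.set_printoptions(precision=2,suppress=True)
for th in(.38,.34,.30): print(th,w2px("wrist",pose(th,0,0,dx=DX,dy=DY)[0]), w2px("wrist",pose(th,-.003,0,r=.2)[0]),"green~(238,154)")
f0=np.mean([m.current_force() for _ in range(3)],0);hc=None
for h in np.arange(-.014,-.0241,-.002):
    f,t=go(.38,h,.21,.03);f=(f+np.array(m.current_force()))/2;df=f-f0;print(round(h,4),df,t)
    if np.linalg.norm(df)>2.0: hc=h;break
print(hc,m.current_time())
E
```

```text
0.38 [257.5  253.17] [229.13 154.13] green~(238,154)
0.34 [257.43 247.42] [230.63 151.22] green~(238,154)
0.3 [257.44 242.4 ] [232.13 149.18] green~(238,154)
-0.014 [0.07 0.   0.24] [ 0.06 -0.14  0.05]
-0.016 [-0.72  0.86 -0.14] [ 0.02 -0.16 -0.02]
-0.018 [-1.37  0.05 -1.6 ] [-0.02 -0.15 -0.02]
-0.018000000000000002 12.1
```

```bash
python3 - <<'E'
from fit import *
np.set_printoptions(precision=4,suppress=True)
cal=m.get_calibration("wrist");p,d=m.grab_frame("wrist")
f=fit(p,d,cal,roi=(slice(80,290),slice(70,420)))
L=np.linalg.inv(np.column_stack([bx,by,[0,0,1]]))
# rotor/slot points
for (u,v) in [tuple(int(x) for x in w2px("wrist",pose(f["ang"],0,0,dx=DX,dy=DY)[0]))]:
    for dv in (-30,-15,-8,0,8,15): print(u,v+dv,p[v+dv,u],px2w("wrist",u,v+dv,d[v+dv,u],cal))
print("expected floor",pose(f["ang"],0,0,dx=DX,dy=DY)[0],"tcp",m.current_ee_pos(), m.current_time())
cv2.imwrite("pics/w4.png",p[:,:,::-1])
E
```

```text
n [0.2333 0.0634 0.9703] tilt 0.2441474201730856 dir 15.195757558769989 N 3344 res 0.0005086493185203968 rect ((21.458763122558594, -11.758277893066406), (177.9327850341797, 89.7667465209961), 89.71223449707031) yaw x 15.195757558769992
257 211 [80 79 77] [ 0.5889 -0.1213  0.1464]
257 226 [14 16 18] [ 0.5855 -0.11    0.2887]
257 233 [122 121 118] [ 0.6022 -0.1218  0.1289]
257 241 [116 118 113] [ 0.6069 -0.1215  0.1284]
257 249 [118 119 115] [ 0.6118 -0.1213  0.1269]
257 256 [18 19 18] [ 0.6162 -0.1212  0.1253]
expected floor [ 0.6073 -0.1213  0.1265] tcp [ 0.6078 -0.1212  0.128 ] 12.15
```

View pics/w4.png

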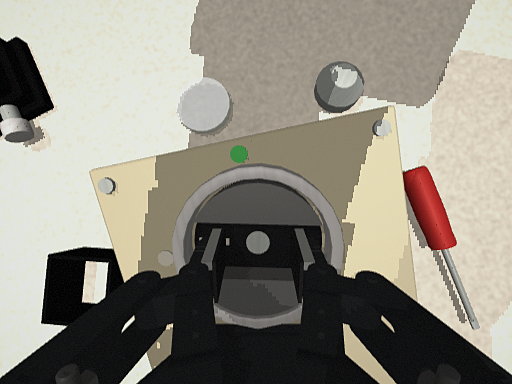

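Depth shows the cover has already been pushed to 0.244 rad with the tips on the slot floor, and the geometry agrees. I'll realign and follow the arc down until the cover is shut.

```bash
python3 - <<'E'
from h import *
np.set_printoptions(precision=2,suppress=True)
go(.244,.003,.21)
for th in(.2,.15,.1,.07,.04,.02,.008):
    f,t=go(th,-.001,.21,.06);print(th,f,t)
h=-.001
F=lambda:np.mean([m.current_force() for _ in range(4)],0)
while F()[2]<16 and h>-.009:
    h-=.001;go(0,h,.21,.03);print(round(h,4),F(),m.current_ft_torque(),m.current_ee_pos()[2])
m.dwell(.2);print(h,F(),m.current_time());open("hz","w").write(str(h))
E
```

```text
0.2 [ 0.47  0.35 -0.05] [ 0.01 -0.09 -0.01]
0.15 [0.36 0.71 0.52] [-0.04 -0.03 -0.02]
0.1 [0.05 0.32 0.73] [ 0.   -0.07 -0.06]
0.07 [0.33 0.16 0.22] [ 0.04 -0.02 -0.06]
0.04 [ 0.84 -0.16 -0.52] [ 0.   -0.03  0.03]
0.02 [0.61 0.08 1.92] [-0.   -0.17 -0.04]
0.008 [0.77 0.12 3.88] [-0.   -0.08 -0.01]
-0.002 [-0.85  0.15  4.8 ] [-0.02  0.06 -0.02] 0.09026195090469238
-0.003 [-1.53  0.9   6.93] [0.12 0.21 0.01] 0.08944016512183278
-0.004 [-3.34  0.01 12.26] [ 0.19  0.59 -0.01] 0.08894801093681354
-0.005 [-7.57  1.21 20.54] [0.27 1.18 0.05] 0.08876673167155918
-0.005 [-6.97  2.05 20.07] 15.4917
```

The stiffness rises sharply at z≈0.0888 with 20 N, so the cover is on its gasket. Now I'll turn the fastener clockwise in steps while holding the pressure.

```bash
python3 - <<'E'
from h import *
np.set_printoptions(precision=2,suppress=True)
h=float(open("hz").read())
F=lambda:np.mean([m.current_force() for _ in range(4)],0)
phi=.21
while phi<1.85:
    phi+=.12 if phi<1.5 else .05
    go(0,h,phi,.05);m.dwell(.1);f=F();t=np.mean([m.current_ft_torque() for _ in range(4)],0)
    R=m.current_tcp_rot();yaw=np.arctan2(R[1][1],R[0][1]);print(round(phi,2),round(YB+np.pi/2-yaw,3),f,t,round(m.current_ee_pos()[2],4))
    if f[2]<14: h-=.0007
    if f[2]>30: h+=.0007
    if abs(t[2])>.8 : break
    if np.hypot(*f[:2])>30: break
print(phi,h,m.current_time());open("hz","w").write(f"{h} {phi}")
E
```

```text
0.33 0.33 [-5.96  1.76 20.01] [ 0.43  0.93 -0.11] 0.0888
0.45 0.45 [-4.76  1.33 18.42] [ 0.44  0.74 -0.13] 0.0888
0.57 0.57 [-4.12  2.17 18.  ] [ 0.48  0.51 -0.09] 0.0888
0.69 0.69 [-2.9  -0.23 17.78] [ 0.33  0.26 -0.1 ] 0.0889
0.81 0.81 [-1.47  1.45 17.28] [ 0.27  0.11 -0.07] 0.0889
0.93 0.93 [-2.71  0.04 16.44] [ 0.24  0.13 -0.08] 0.0888
1.05 1.05 [-2.41  0.48 17.02] [ 0.27  0.22 -0.09] 0.0888
1.17 1.17 [-2.96  0.91 17.02] [ 0.22  0.22 -0.06] 0.0889
1.29 1.29 [-3.36 -0.48 17.27] [ 0.23  0.25 -0.  ] 0.0889
1.41 1.41 [-3.6   0.48 17.74] [ 0.18  0.27 -0.  ] 0.0889
1.53 1.53 [-5.01  2.24 18.42] [0.33 0.37 0.  ] 0.0888
1.58 1.58 [-3.7   2.63 18.46] [0.6  0.24 0.09] 0.0889
1.63 1.63 [-3.15  2.1  17.84] [0.55 0.12 0.08] 0.0889
1.68 1.68 [-2.79  3.47 17.44] [0.7  0.04 0.06] 0.0888
1.73 1.73 [-1.92  3.2  16.52] [ 0.58 -0.    0.05] 0.0889
1.78 1.78 [-0.45  4.08 17.07] [ 0.58 -0.03  0.03] 0.0889
1.83 1.828 [-1.82  2.56 16.89] [0.52 0.03 0.9 ] 0.0889
1.8300000000000005 -0.005 21.625
```

The torque jumps to 0.9 N m at 1.83 rad commanded, which is the stop plus slack. I'll back off inside the slack, lift straight up and look.

```bash
python3 - <<'E'
from h import *
np.set_printoptions(precision=3,suppress=True)
h=-.005
go(0,h,1.86,.05);m.dwell(.25);print(m.current_ft_torque(),m.current_force())
go(0,h,1.62,.05);go(0,0.002,1.58,.03);print(m.current_force(),m.current_ft_torque())
go(0,.03,1.571,.08);go(0,.16,1.571,.12)
cal=m.get_calibration("wrist");p,d=m.grab_frame("wrist")
for n in("slot_floor","slot_mark"): print(n,[(np.array(r["at"]),r["confidence"],w2px("wrist",r["at"])) for r in m.look_for("wrist",n)[:1]])
print("pred",w2px("wrist",pose(0,0,0,dx=DX,dy=DY)[0]),w2px("wrist",pose(0,0,0,r=.18,dx=DX,dy=DY)[0]),w2px("wrist",pose(0,-.003,0,r=.2,dx=DX,dy=DY)[0]))
from fit import fit
f=fit(p,d,cal,roi=(slice(0,300),slice(0,512)))
cv2.imwrite("pics/w5.png",p[:,:,::-1]);print(m.current_time(),m.current_qpos())
E
```

```text
[0.519 0.007 1.673] [-1.108  2.402 17.13 ]
[-0.381  0.135 -0.502] [ 0.021 -0.055  0.04 ]
slot_floor [(array([ 0.605, -0.122,  0.107]), 0.71, array([262.31 , 177.396]))]
slot_mark [(array([ 0.602, -0.126,  0.104]), 0.92, array([258.785, 178.646]))]
pred [258.599 173.56 ] [228.278 173.545] [211.391 172.888]
n [-0.007 -0.004  1.   ] tilt 0.008457891030864077 dir -148.30763624272856 N 4712 res 0.0006283739137536745 rect ((-17.726051330566406, 20.06584930419922), (204.2771759033203, 177.19248962402344), 0.057010721415281296) yaw x 14.999999999999998
24.7833 [-0.278  0.449  1.455 -0.     1.239 -0.541]
```

View pics/w5.png

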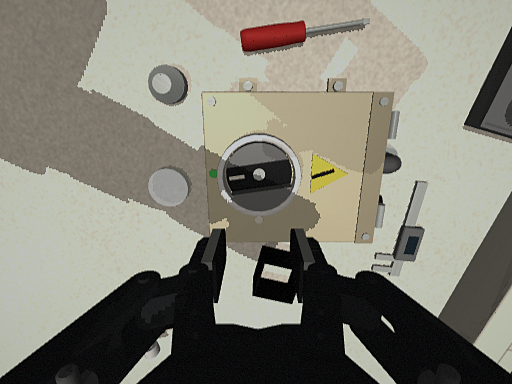

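The cover stays shut, with a fitted tilt of about 0. The white line runs from (259,174) to (231,178), about 8° short of the green dot at (213,173). Backing off under load probably dragged the rotor back by friction. I'll measure the angle exactly.

```bash
cat > ang.py <<'E'
from h import *
def ang(p,d,cal,name=None):
    def ray(q,z):
        K=np.array(cal["camera_matrix"]);R=np.array(cal["R"]);t=np.array(cal["t"])
        o=-R.T@t;dd=R.T@np.linalg.inv(K)@np.array([q[0],q[1],1.]);return o+(z-o[2])/dd[2]*dd
    c=w2px("wrist",pose(0,0,0,dx=DX,dy=DY)[0])
    g=cv2.cvtColor(p,cv2.COLOR_RGB2GRAY);P=[];dark=[]
    for v in range(int(c[1])-45,int(c[1])+46):
        for u in range(int(c[0])-45,int(c[0])+46):
            X=ray((u,v),.092)-pose(0,0,0,dx=DX,dy=DY)[0];r=np.hypot(X[0],X[1])
            x,y=X@bx,X@by
            if .013<r<.034 and g[v,u]>130: P.append((x,y))
            if r<.032 and g[v,u]<40: dark.append((x,y))
    P=np.array(P);dark=np.array(dark)
    a=lambda v:np.rad2deg(np.arctan2(-v[0],-v[1]))  # 0 = -y, 90 = -x
    w=np.linalg.svd(dark-dark.mean(0),full_matrices=False)[2][0]; w=w if w[0]<0 else -w
    wl=np.linalg.svd(P-P.mean(0),full_matrices=False)[2][0]; wl=wl if wl[0]<0 else -wl
    print("line n",len(P),"mean",P.mean(0)*1000,"bearing",a(P.mean(0)),"line dir",a(wl),"dark axis",a(w))
E
python3 - <<'E'
from ang import *
np.set_printoptions(precision=2,suppress=True)
m.current_time()
cal=m.get_calibration("wrist");p,d=m.grab_frame("wrist");ang(p,d,cal)
cv2.imwrite("pics/w6.png",cv2.resize(p[125:225,190:320,::-1],(780,600),interpolation=cv2.INTER_CUBIC))
E
```

```text
line n 25 mean [-24.85  -4.13] bearing 80.57067472752183 line dir 81.23308825738755 dark axis 80.62012862476088
```

View pics/w6.png

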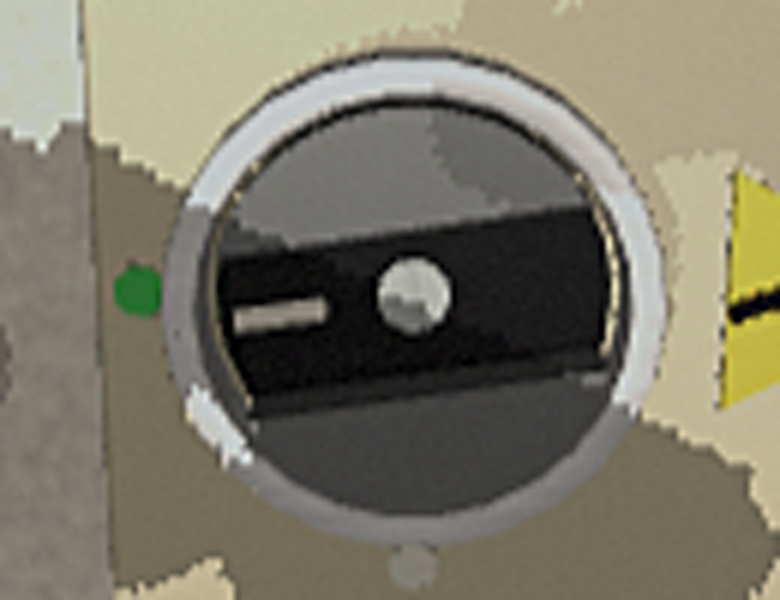

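The fastener stands at about 81° (1.41 rad), dragged back by floor friction. The cover is locked, so I'll re-enter just above the slot floor without pressing, turn to the stop, back off without floor contact and lift.

```bash
python3 - <<'E'
from ang import *
np.set_printoptions(precision=2,suppress=True)
T=lambda:np.mean([m.current_ft_torque() for _ in range(4)],0)
go(0,.03,1.41,.15);go(0,.002,1.41,.06);print(m.current_force(),T())
phi=1.5
while phi<1.9:
    phi+=.06;go(0,.002,phi,.05);t=T();print(round(phi,2),t,m.current_force())
    if abs(t[2])>1.0:break
m.dwell(.3)
phi-=.1;go(0,.002,phi,.03);print(T(),m.current_force())
go(0,.03,phi,.06);go(0,.16,1.571,.15)
cal=m.get_calibration("wrist");p,d=m.grab_frame("wrist");ang(p,d,cal)
from fit import fit
f=fit(p,d,cal,roi=(slice(0,300),slice(0,512)));print(m.current_time(),m.current_force())
cv2.imwrite("pics/w7.png",p[:,:,::-1])
E
```

```text
[0.09 0.4  0.37] [-0.01  0.02  0.02]
1.56 [-0.03 -0.02  0.02] [ 0.05  0.06 -0.17]
1.62 [-0.04 -0.06  0.01] [-0.12  0.29 -0.5 ]
1.68 [-0.21  0.07  0.08] [ 0.01 -2.4   0.25]
1.74 [-0.24  0.11  0.04] [-0.66 -0.93  0.65]
1.8 [-0.32  0.1   0.07] [-1.35 -2.34  0.61]
1.86 [-0.42  0.21  1.4 ] [-0.92 -1.74  1.3 ]
[-0.01 -0.06 -0.  ] [ 1.23 -0.1  -0.03]
line n 14 mean [-25.77  -0.26] bearing 89.42984007894272 line dir 89.98329454452166 dark axis 89.4365667918753
n [-0.01 -0.    1.  ] tilt 0.008288596404029019 dir -152.28426172325308 N 4757 res 0.0006290395977260495 rect ((-18.96857452392578, 20.169639587402344), (204.35079956054688, 177.0693359375), 0.17771723866462708) yaw x 14.999999999999998
30.25 [ 0.16  0.32 -0.58]
```

View pics/w7.png

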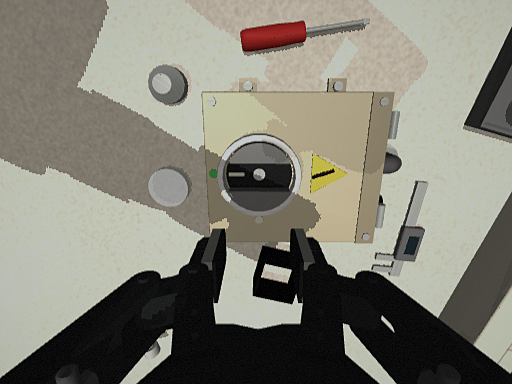

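The white line now points straight at the green dot, from (259,174) towards (213,173), at 89.5–90°. The cover is flat and shut, and the hand is clear. Handing in.

```bash
python3 -c "
from bench import manip as m
print(m.sign_off())"
```

```text
the job is handed in; nothing more can be done
None
```

The cover is shut and the fastener is at its locked stop (about 90° in the last wrist view); I handed the job in at about 30 s with the hand clear, and the hand-in call returned no verdict.

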